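# Tuck an acrylic frame under the drill jig's lip and press it flat

### The arm

A 6-joint arm with a two-finger parallel gripper is mounted at the origin on a cart in front of the work surface, level with it; the furniture and walls round the work are solid. World frame = base frame: x ahead of the robot, y to its left, z up, the work surface at z = 0. Lengths are in m, angles in degrees, forces in N, time in s.
With the tool pointing down it reaches from about 0.3 to 0.75 m from the base axis. Payload 8.5 kg.
Tool frame: the origin (TCP) lies midway between the tips of the shut fingers; the grasp point (between the pads) lies 19 mm behind it (env.tcp_to_grasp is the z of the grasp point in the tool frame, in m); z points along the fingers, y is the line along which they close (so a half turn about z gives the same grasp; the last joint's range is limited). The gripper opens to 85 mm and grips with 20 to 120 N. Pads are 22 mm wide; open, the fingers measure 114 mm over their backs; the gripper's body (76 mm by 85 mm) begins 54 mm behind the grasp point. The pads swing forward as they close: fully open they stand 13 mm farther back than shut.
Start: joints at [-12.336, 21.807, 74.336, -0, 83.858, -12.336], TCP at [0.55, 0, 0.231] pointing down, gripper open.
Joint ranges: [-178.18, 178.18], [-50.72, 133.34], [12.68, 142.11], [-81.47, 261.47], [9.98, 163.14], [-165.26, 165.26]. Speed limits (degrees/s): [136.94, 136.94, 180, 180, 180, 180].

### API

Orientations are given as a 3x3 rotation matrix whose columns are the frame's x, y, z axes.
In Python, from rig import env, imaging, job, models gives the robot as it stands. The module is installed in compiled form; this text tells all that it offers.
- The arm moves only by the tool jog_arm, never from a script. Its argument "plan" is text: rows parted by semicolons, each of 7 numbers parted by spaces: the turn, a rotation vector about the tool's x, y, z in degrees, then the shift along the tool's x, y, z in cm, then the closure in counts, from 0 (fully open) to 255 (shut). In form: rx ry rz x y z claw; .... A call has 1 to 10 rows; each row shifts and turns the commanded pose from where the row before left it, along the tool's axes as they then stand; what a row does not reach is not made up. A row lasts 1/12 s, in which the tool goes at most 41.7 mm and 7.16 degrees, less where a joint would pass 70% of its speed; a pose out of reach is approached as far as the arm can. A call with a gripper value outside its range is refused whole. The fingers move at their own pace and stop on an object; "grip_force" is the grip in N (left out, the last holds). Time passes only in rows, so rows that do not move let the fingers close. It gives the time, the measured TCP pose, the force, the opening and the grip force at its end, in the units of the state.
- env.observe(): the state, without advancing time (a new reading comes with each control period).
- imaging.get_image(name): name is "scene" or "side" or "wrist"; returns a dict with "pixels" (420x560x3 uint8, red, green, blue), "depth" (420x560 float32, m along the optical axis (not along the pixel's ray), 0 where there is no reading), "fov_y" (degrees; the focal length in pixels is half the picture's height over the tangent of half this angle, whatever the lens; pixels are square), "cx", "cy" (the principal point, pixels), "distortion" ([k1, k2, p1, p2, k3] as OpenCV has them; the pictures are not rectified), "world_from_camera" (4x4, takes a point from camera to world coordinates). Camera axes: x right, y down, z forward; pixel columns grow to the right and rows downward; lengths in m; the calibration is good to about 2 mm. A picture is of the moment at which its call begins.
- job.close_job(): hands the job in; it is judged then, once.
Trained networks look in the newest picture that a camera, given by its name, has taken for a name from the list of things; names that differ only in an ending like _2 or _b are one class to them, and where a whole thing is asked for, a point or a joint stands for the part that bears it (a point fixed in the world has none). Each returns a list of dicts, best first, with "confidence" (0 to 1); they miss things now and then, are a little off and sometimes report something else, mostly with a low value. They report only what shows in the picture. A call takes as long as a camera call.
- models.outline_of(camera, query): "region" (420x560 bool, what is visible of it) and "bbox" ([centre column, centre row, width, height] in pixels, round what is visible of it).
- models.tip_of(camera, query): "at" ([column, row] in pixels: a listed point, or the origin of a listed thing).
The state is a dict: "time_s": time; "q": joint angles; "qvel": joint speeds; "joint_efforts": joint torques, N m; "position": TCP position; "tool_rot": TCP orientation; "ft_force": force on the tool from outside, world axes, zero at the start; "wrist_torque": the same for the moment, N m; "grip_width": finger opening in m; "gripper_force": force on a finger pad.
Only numpy, scipy, OpenCV 4.12 (cv2) and the standard library are available. Lean on these libraries where they do the work, as an engineer would, in place of code of your own. Each camera call takes 0.05 s, during which the arm holds its last target. There are 200 camera calls.

### The job

Get the acrylic frame ready for drilling in the steel jig: first take out the spanner left in the jig's nest and lay it flat on the bench, then tilt one end of the frame in under the jig's overhanging lip and bring its other end down until it lies fully home and flat in the nest. Leave the oil can, the glue bottle, the roll of tape and the chuck key where they are.

Things in the scene. Friction and masses are not known exactly. Their poses are not given: they have to be found in the camera images.
- frame: Pale, slightly greenish-white acrylic strip frame with small drilled holes, 200 long (its y) x 62 wide (its x) x 8 mm thick, about 85 g; window 26 wide x 144 long in the middle, so the end bars are 28 mm and the side rails 17 mm wide. Origin: centre of its underside, z up. Lies flat on the bench; both ends are alike, and either may go under the lip. Can be gripped across its 62 mm width.
- end_a (a point): Middle of the lower edge of the frame's +y end (100 mm from its origin).
- end_b (a point): Middle of the lower edge of the frame's -y end (100 mm from its origin).
- jig: Drill jig of plain steel, fixed to the bench: base plate 262 (its x) x 114 x 12 mm. Origin: underside, below the nest's centre; +x points to the lip. Nest 203 (x) x 66 mm (y). Each side has two guide blocks 26 mm long (60 to 86 mm from the middle, either way), 12 mm thick, 9 mm high, inner faces 33 mm from the middle line; between them the sides are open. Corner screw heads are 5 mm high.
- lip (a point): Middle of the lip's lower front edge, 13 mm above the nest floor. The lip, 76 mm wide and 6 mm thick, overhangs the nest by 14 mm from here to the back wall (101.5 mm from the nest's centre); screw heads on it reach 23 mm above the nest floor. Axes as the jig's.
- stop (a point): Middle of the upper inner edge of the front stop, 101.5 mm from the nest's centre, 9 mm above the nest floor; the stop is 60 mm wide and 14 mm thick. Axes as the jig's.
- seat (a point): Centre of the jig's nest floor, on top of the base plate, 12 mm above the bench; axes as the jig's. The seated frame's origin lies here, its y axis along the nest's x (either way round).
- spanner: Plain steel combination spanner 178 (its x) x 32 x 7 mm, about 90 g; straight shank 10 mm wide and 5 mm high, 1 mm above what it lies on. Origin: centre of its underside, z up. Starts flat in the nest, roughly along it, not under the lip.
- oil_can: Yellow oil can with a spout, 79 mm across, 161 high, upright on the bench; origin centre of its underside. Bystander.
- glue_bottle: White glue bottle with a blue cap, 36 mm across, 84 high, upright; origin centre of its underside. Bystander.
- masking_tape: Roll of brown tape lying flat, 97 mm across, 24 high; origin centre of its underside. Bystander.
- chuck_key: Dark T-shaped drill chuck key lying flat, 78 x 60 x 18 mm; origin centre of its underside. Bystander.

How it is judged:
By the outcome, as a careful person would: the job done as asked, in the order asked, and still so for the second after the job is handed in, with the robot touching nothing.
It also fails if it takes over 58 s, if anything falls off the work surface, if the arm or the gripper's body presses on something with over 40 N, if the wrist force passes 120 N, or if a joint passes its speed limit or range.

## Working session

There is one attempt and no reset: what is moved stays moved. The work goes in short steps, Python scripts to look and compute and a tool call to move; the robot and the scene stay as the last step left them, time stands still between calls to the robot, and variables do not carry over. Pictures are saved under pics/ and viewed, at most 10 in all, crops included, and the job is handed in when it is done.

Besides the shell and the picture viewer there is one more tool, called after "Call:" as name(argument=value, ...) on one line, values as JSON. jog_arm: Moves the arm, as the interface text tells. Its arguments: {"type":"object","properties":{"plan":{"type":"string"},"grip_force":{"type":"number"}},"required":["plan"]}

```bash
mkdir -p pics; cat > h.py <<'E'
import numpy as np, cv2
from rig import env, imaging, job, models
def cloud(im):
    d=im["depth"];h,w=d.shape;f=h/2/np.tan(np.radians(im["fov_y"])/2)
    K=np.array([[f,0,im["cx"]],[0,f,im["cy"]],[0,0,1]])
    u,v=np.meshgrid(np.arange(w),np.arange(h))
    p=cv2.undistortPoints(np.stack([u,v],-1).reshape(-1,1,2).astype(float),K,np.array(im["distortion"])).reshape(h,w,2)
    P=np.dstack([p[...,0]*d,p[...,1]*d,d]);T=im["world_from_camera"]
    return P@T[:3,:3].T+T[:3,3]
def ray(im,uv,z):
    h=420;f=h/2/np.tan(np.radians(im["fov_y"])/2)
    K=np.array([[f,0,im["cx"]],[0,f,im["cy"]],[0,0,1]])
    p=cv2.undistortPoints(np.array([[uv]],float),K,np.array(im["distortion"])).ravel()
    T=im["world_from_camera"];d=T[:3,:3]@np.array([p[0],p[1],1]);o=T[:3,3]
    return o+d*(z-o[2])/d[2]
def save(im,n): cv2.imwrite(f"pics/{n}.png",im["pixels"][...,::-1])
def rect(pts): 
    (c,s,a)=cv2.minAreaRect(pts[:,:2].astype(np.float32)*1000); return np.round(c,1),np.round(s,1),round(a,1)
E
cat > a.py <<'E'
from h import *
np.set_printoptions(precision=4,suppress=True)
ims=[]
for c in ["scene","side"]:
    im=imaging.get_image(c);save(im,c+"0");ims.append(im["pixels"]);C=cloud(im)
    print(c,im["world_from_camera"][:3,3],im["world_from_camera"][:3,2])
    for n in ["frame","jig","spanner","oil_can","glue_bottle","masking_tape","chuck_key"]:
        r=models.outline_of(c,n)
        for k in r[:2]:
            m=k["region"]&(im["depth"]>0);P=C[m]
            if len(P)>5: print(n,round(k["confidence"],2),np.round(k["bbox"]),"med",np.median(P,0),"rect",rect(P),"z",np.percentile(P[:,2],[2,98]))
    for n,z in [("lip",.025),("stop",.021),("seat",.012),("end_a",0),("end_b",0),("frame",0),("spanner",.012)]:
        for k in models.tip_of(c,n)[:2]: print(n,round(k["confidence"],2),np.round(k["at"]),ray(im,k["at"],z))
E
python3 a.py; python3 -c "from rig import env;print(env.observe())"
```

```text
scene [-0.2999 -0.5259  0.5562] [ 0.7837  0.4331 -0.4453]
frame 0.77 [330. 267.  99.  48.] med [ 0.5121 -0.2017  0.0066] rect (array([ 515.8, -193.4]), array([199.4,  67.1]), 76.8) z [0.0017 0.0096]
jig 0.78 [182. 229.  96.  68.] med [0.4995 0.1409 0.0133] rect (array([543.3, 166.1]), array([321.5, 129.9]), 10.7) z [0.0018 0.0329]
spanner 0.89 [183. 226.  43.  36.] med [0.4987 0.1555 0.0189] rect (array([519.5, 159.1]), array([186.8,  35.5]), 13.4) z [0.0121 0.0219]
oil_can 0.46 [402. 218.  42.  28.] med [ 0.746  -0.2694  0.0168] rect (array([ 759.3, -267.4]), array([99.3, 95.6]), 31.5) z [0.001  0.0262]
glue_bottle 0.6 [294. 198.  13.  38.] med [ 0.6831 -0.0354  0.0384] rect (array([721. ,  -4.5]), array([117. ,  33.6]), 42.2) z [0.0015 0.0816]
masking_tape 0.82 [399. 217.  47.  30.] med [ 0.7442 -0.2706  0.0173] rect (array([ 759.8, -268.1]), array([97.2, 98.2]), 82.4) z [0.0012 0.0262]
chuck_key 0.73 [217. 275.  28.  28.] med [ 0.3657 -0.0215  0.0092] rect (array([382.3, -13.3]), array([79.1, 52.9]), 27.6) z [0.0018 0.0176]
chuck_key 0.34 [294. 197.  16.  38.] med [ 0.683  -0.0363
[... 2865 characters left out ...]
 -1.23375484e+01]), 'qvel': array([-0.05677288, -0.04002389,  0.03322602, -0.10228186,  0.06844574,
        0.03165211]), 'joint_efforts': array([ 3.24356222e-05, -4.48324943e+01, -2.31463462e+01, -1.64371399e-04,
        5.17885874e-04,  3.29447164e-05]), 'position': array([5.50002644e-01, 1.06761571e-05, 2.31339073e-01]), 'tool_rot': array([[-5.75759806e-05,  9.99999997e-01,  5.08834705e-05],
       [ 9.99999998e-01,  5.75767268e-05, -1.46621277e-05],
       [-1.46650574e-05,  5.08826262e-05, -9.99999999e-01]]), 'ft_force': array([ 0.64790243, -0.15620267,  0.09525029]), 'wrist_torque': array([-0.03515489,  0.0252504 ,  0.00568984]), 'gripper_force': 0.0, 'grip_width': 0.08536423228618814}
```

View pics/scene0.png

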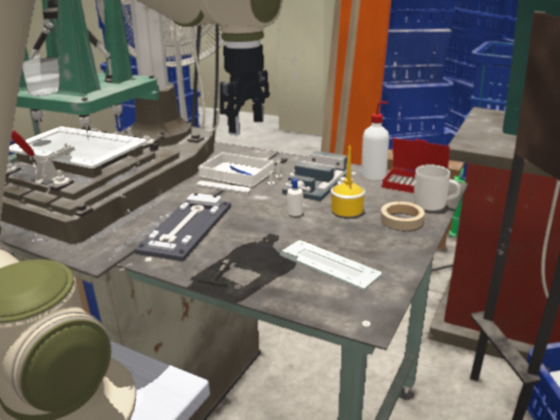

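View pics/side0.png

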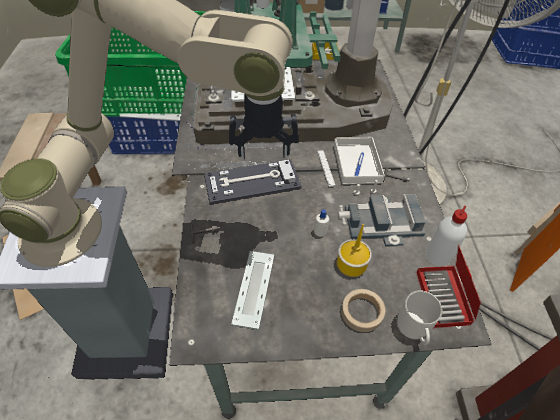

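The side view shows the jig at about (252,183), with the spanner along its nest and the lip at its right end (285,168). The frame lies at (254,290). The bench between the jig and the frame is clear apart from the shadow, and the oil can, glue bottle and tape are off to the right. The scene view agrees: jig (182,229), frame (330,267), chuck key (217,275).

Call:
jog_arm(plan="0 0 0 3.9 -0.9 1 130; 0 0 0 3.9 -0.9 1 130; 0 0 0 3.9 -0.9 1 130; 0 0 0 3.9 -0.9 1 130; 0 0 7 0 0 0 130; 0 0 7 0 0 0 130; 0 0 7 0 0 0 130; 0 0 7 0 0 0 130; 0 0 7 0 0 0 130; 0 0 7 0 0 0 130", grip_force=40)

```text
time_s: 2.33
position: [0.514, 0.1561, 0.1913]
tool_rot: [[0.674, 0.739, 0.0], [0.739, -0.674, -0.0], [0.0, 0.0, -1.0]]
ft_force: [0.3, -0.4, -0.3]
grip_width: 0.0418
gripper_force: 0.0
```

Call:
jog_arm(plan="0 0 7 0 0 0 130; 0 0 7 0 0 0 130; 0 0 7 0 0 0 130; 0 0 7 0 0 0 130; 0 0 7 0 0 0 130; 0 0 2.3 0 0 0 130; 0 0 0 0 0 0 130; 0 0 0 0 0 0 130")

```text
time_s: 3.0
position: [0.514, 0.156, 0.1913]
tool_rot: [[0.982, 0.187, -0.0], [0.187, -0.982, 0.0], [-0.0, -0.0, -1.0]]
ft_force: [-1.1, -0.4, -0.3]
grip_width: 0.0418
gripper_force: 0.0
```

```bash
cat > b.py <<'E'
from h import *
import sys
np.set_printoptions(precision=4,suppress=True)
im=imaging.get_image("wrist");save(im,sys.argv[1]);C=cloud(im)
for n in ["spanner","jig","frame"]:
    for k in models.outline_of("wrist",n)[:1]:
        m=k["region"]&(im["depth"]>0);P=C[m]
        if len(P)>5: print(n,round(k["confidence"],2),np.round(k["bbox"]),"med",np.median(P,0),"rect",rect(P),"z",np.percentile(P[:,2],[2,98]))
for n,z in [("lip",.025),("stop",.021),("seat",.012),("end_a",0),("end_b",0),("spanner",.012)]:
    for k in models.tip_of("wrist",n)[:2]: print(n,round(k["confidence"],2),np.round(k["at"]),ray(im,k["at"],z))
s=env.observe();print(s["time_s"],s["position"],s["tool_rot"],s["ft_force"],s["grip_width"])
E
python3 b.py w1
```

```text
spanner 0.56 [277. 184.  29. 184.] med [0.5222 0.1576 0.0163] rect (array([513.5, 156.4]), array([174.8,  32.2]), 10.4) z [0.0141 0.0181]
jig 0.9 [281. 169. 134. 269.] med [0.5454 0.1575 0.0101] rect (array([520. , 154.8]), array([282.6, 125.8]), 8.4) z [0.0082 0.03  ]
frame 0.6 [530. 222.  59.  77.] med [ 0.5278 -0.117   0.0044] rect (array([ 530.3, -131.4]), array([75.7, 61.8]), 77.0) z [-0.0011  0.0063]
lip 0.7 [279.  89.] [0.6024 0.17   0.025 ]
stop 0.7 [277. 286.] [0.4169 0.1364 0.021 ]
stop 0.54 [405. 316.] [ 0.4067 -0.0032  0.021 ]
seat 0.91 [279. 187.] [0.5164 0.1537 0.012 ]
end_a 0.59 [519. 208.] [ 0.5393 -0.0956  0.    ]
end_b 0.59 [519. 208.] [ 0.5393 -0.0956  0.    ]
spanner 0.78 [279. 189.] [0.5146 0.1529 0.012 ]
3.5 [0.514  0.156  0.1913] [[ 0.9826  0.1859 -0.    ]
 [ 0.1859 -0.9826 -0.    ]
 [-0.      0.     -1.    ]] [-0.38   -0.3459 -0.0765] 0.041832922645701626
```

View pics/w1.png

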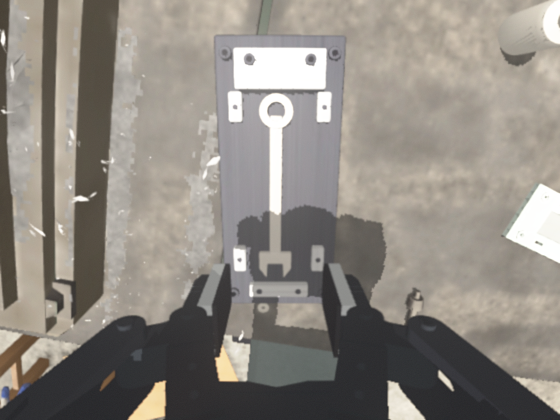

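The wrist view shows the jig lip at the top (279,70), the stop at the bottom (278,288), and the spanner between them, shank at (277,180). The fingers straddle it, so I can descend straight down.

Call:
jog_arm(plan="0 0 0 0 0 4 130; 0 0 0 0 0 4 130; 0 0 0 0 0 4 130; 0 0 0 0 0 3 130; 0 0 0 0 0 1.5 130; 0 0 0 0 0 0.8 130; 0 0 0 0 0 0.4 130; 0 0 0 0 0 0 130; 0 0 0 0 0 0 130")

```text
time_s: 4.25
position: [0.5146, 0.1561, 0.0153]
tool_rot: [[0.983, 0.186, 0.002], [0.186, -0.983, 0.0], [0.002, 0.0, -1.0]]
ft_force: [0.8, 0.3, 0.8]
grip_width: 0.0417
gripper_force: 0.0
```

Call:
jog_arm(plan="0 0 0 0 0 0 255; 0 0 0 0 0 0 255; 0 0 0 0 0 0 255; 0 0 0 0 0 0 255; 0 0 0 0 0 0 255; 0 0 0 0 0 0 255; 0 0 0 0 0 0 255", grip_force=40)

```text
time_s: 4.83
position: [0.5144, 0.156, 0.0153]
tool_rot: [[0.983, 0.186, 0.002], [0.186, -0.983, 0.0], [0.002, 0.0, -1.0]]
ft_force: [-1.6, -0.2, 4.8]
grip_width: 0.009
gripper_force: 39.1
```

Call:
jog_arm(plan="0 0 0 0 0 -0.5 255; 0 0 0 0 0 -1.5 255; 0 0 0 0 0 -2 255; 0 0 0 0 0 -2 255; 0 0 0 0 0 0 255")

```text
time_s: 5.25
position: [0.5156, 0.1562, 0.078]
tool_rot: [[0.983, 0.186, 0.006], [0.186, -0.983, 0.0], [0.006, 0.001, -1.0]]
ft_force: [-0.1, 0.5, -0.3]
grip_width: 0.009
gripper_force: 39.1
```

```bash
python3 b.py w2 | grep -E "spanner|^[0-9]"
```

```text
spanner 0.8 [278. 231.  73. 309.] med [0.5577 0.1607 0.0791] rect (array([531.2, 154.5]), array([150.4,  35.6]), 17.5) z [0.0775 0.081 ]
spanner 0.86 [277. 274.] [0.4851 0.1493 0.012 ]
spanner 0.48 [282.  84.] [0.6029 0.1691 0.012 ]
5.75 [0.5138 0.156  0.0739] [[ 0.9826  0.1856 -0.0009]
```

View pics/w2.png

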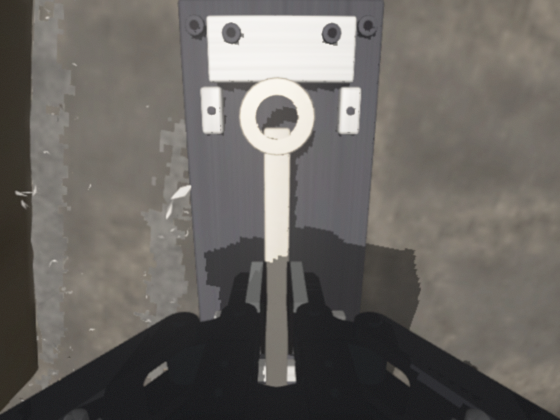

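The spanner is held level in the fingers, ring at (277,118), and is clear of the nest. I'll carry it to the clear bench.

Call:
jog_arm(plan="0 0 0 -0.1 3.6 0 255; 0 0 0 -0.2 3.6 0 255; 0 0 0 -0.2 3.6 0 255; 0 0 0 -0.2 3.4 0 255; 0 0 0 0 0 0 255; 0 0 0 0 0 3 255; 0 0 0 0 0 2 255; 0 0 0 0 0 1 255; 0 0 0 0 0 0.5 255; 0 0 0 0 0 0 255")

```text
time_s: 6.58
position: [0.5332, 0.0155, 0.0087]
tool_rot: [[0.983, 0.186, -0.001], [0.186, -0.983, 0.0], [-0.001, -0.001, -1.0]]
ft_force: [-0.1, -0.1, -0.6]
grip_width: 0.0089
gripper_force: 39.2
```

Call:
jog_arm(plan="0 0 0 0 0 0.3 255; 0 0 0 0 0 0.2 255; 0 0 0 0 0 0 255; 0 0 0 0 0 0 255")

```text
time_s: 6.92
position: [0.5337, 0.0152, 0.0048]
tool_rot: [[0.983, 0.186, 0.001], [0.186, -0.983, -0.0], [0.001, 0.0, -1.0]]
ft_force: [-0.2, 0.8, -1.8]
grip_width: 0.0092
gripper_force: 39.2
```

Call:
jog_arm(plan="0 0 0 0 0 0 180; 0 0 0 0 0 0 180; 0 0 0 0 0 0 180; 0 0 0 0 0 -0.5 180; 0 0 0 0 0 -3 130; 0 0 0 0 0 -4 0; 0 0 0 0 0 -4 0; 0 0 0 0 0 -4 0; 0 0 0 0 0 0 0")

```text
time_s: 7.67
position: [0.5363, 0.0148, 0.1672]
tool_rot: [[0.982, 0.186, 0.014], [0.186, -0.983, -0.003], [0.013, 0.005, -1.0]]
ft_force: [0.3, 0.6, 0.2]
grip_width: 0.083
gripper_force: 0.0
```

Call:
jog_arm(plan="0 0 0 -1.05 3.5 0 0; 0 0 0 -1.05 3.5 0 0; 0 0 0 -1.05 3.5 0 0; 0 0 0 -1.05 3.5 0 0; 0 0 0 -1.05 3.5 0 0; 0 0 0 -1.05 3.5 0 0; 0 0 -7 0 0 0 0; 0 0 -7 0 0 0 0; 0 0 -7 0 0 0 0; 0 0 -7 0 0 0 0")

```text
time_s: 8.5
position: [0.5104, -0.2031, 0.1594]
tool_rot: [[0.777, 0.629, 0.0], [0.629, -0.777, -0.0], [0.0, 0.0, -1.0]]
ft_force: [-0.4, 0.6, 0.4]
grip_width: 0.0855
gripper_force: 0.0
```

Call:
jog_arm(plan="0 0 -7 0 0 0 0; 0 0 -7 0 0 0 0; 0 0 -7 0 0 0 0; 0 0 -7 0 0 0 0; 0 0 -7 0 0 0 0; 0 0 -3 0 0 0 0; 0 0 0 0 0 0 0; 0 0 0 0 0 0 0")

```text
time_s: 9.17
position: [0.5105, -0.2029, 0.1594]
tool_rot: [[0.232, 0.973, 0.0], [0.973, -0.232, -0.0], [-0.0, 0.0, -1.0]]
ft_force: [-0.1, 0.5, 0.6]
grip_width: 0.0854
gripper_force: 0.0
```

```bash
python3 b.py w3 | grep -vE "lip|stop|seat"
```

```text
frame 0.65 [281. 175.  84. 226.] med [ 0.5178 -0.1802  0.0043] rect (array([ 515.4, -195.6]), array([206.9,  65.3]), 77.1) z [-0.0016  0.0063]
end_a 0.82 [282. 282.] [ 0.494  -0.2901  0.    ]
end_a 0.79 [280.  61.] [ 0.5382 -0.0947  0.    ]
end_b 0.82 [282. 282.] [ 0.494  -0.2901  0.    ]
end_b 0.79 [280.  61.] [ 0.5382 -0.0947  0.    ]
9.6667 [ 0.5106 -0.2029  0.1593] [[ 0.2302  0.9731 -0.    ]
 [ 0.9731 -0.2302 -0.    ]
 [-0.     -0.     -1.    ]] [ 0.6079 -0.0815 -0.3506] 0.08533532185130478
```

View pics/w3.png

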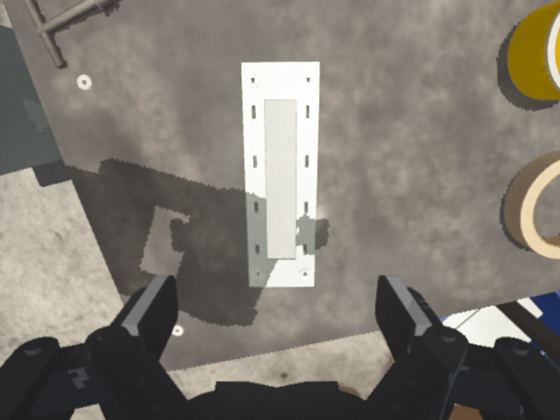

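The frame is at centre (281,175), with its ends at (280,61) and (282,282), between the open fingers. I'll shift 2.7 mm across and descend.

Call:
jog_arm(plan="0 0 0 0 0.27 3.5 0; 0 0 0 0 0 4 0; 0 0 0 0 0 4 0; 0 0 0 0 0 2.5 0; 0 0 0 0 0 1.2 0; 0 0 0 0 0 0.6 0; 0 0 0 0 0 0.3 0; 0 0 0 0 0 0 0; 0 0 0 0 0 0 0")

```text
time_s: 10.42
position: [0.5137, -0.2038, -0.0007]
tool_rot: [[0.23, 0.973, 0.001], [0.973, -0.23, -0.001], [-0.001, 0.002, -1.0]]
ft_force: [1.3, -0.3, -0.5]
grip_width: 0.0856
gripper_force: 0.0
```

Call:
jog_arm(plan="0 0 0 0 0 0 255; 0 0 0 0 0 0 255; 0 0 0 0 0 0 255; 0 0 0 0 0 0 255; 0 0 0 0 0 0 255; 0 0 0 0 0 0 255", grip_force=45)

```text
time_s: 10.92
position: [0.5136, -0.2037, -0.0001]
tool_rot: [[0.23, 0.973, 0.002], [0.973, -0.23, -0.001], [-0.001, 0.002, -1.0]]
ft_force: [-2.2, 1.2, 10.8]
grip_width: 0.0595
gripper_force: 46.0
```

Call:
jog_arm(plan="0 0 0 0 0 -0.5 255; 0 0 0 0 0 -1.5 255; 0 0 0 0 0 -3 255; 0 0 0 0 0 -4 255; 0 0 0 0 0 -3 255; 0 0 0 0 0 0 255; 0 0 0 0 0 0 255")

```text
time_s: 11.5
position: [0.5136, -0.2037, 0.12]
tool_rot: [[0.23, 0.973, 0.003], [0.973, -0.23, -0.002], [-0.001, 0.003, -1.0]]
ft_force: [-0.1, 0.5, -2.0]
grip_width: 0.0591
gripper_force: 48.8
```

```bash
cat > c.py <<'E'
from h import *
import sys
np.set_printoptions(precision=4,suppress=True)
s=env.observe();R=s["tool_rot"];p=s["position"]
print(s["time_s"],p,R,s["ft_force"],s["grip_width"],s["gripper_force"])
im=imaging.get_image("wrist");save(im,sys.argv[1]);C=cloud(im)
for k in models.outline_of("wrist","frame")[:1]:
    m=cv2.erode(k["region"].astype(np.uint8),np.ones((3,3)))>0
    Q=(C[m&(im["depth"]>0)]-p)@R  # tool coordinates
    Q=Q[abs(Q[:,2])<.05]
    print("n",len(Q),"tool-frame x,y,z pct",np.percentile(Q,[1,50,99],axis=0))
    A=np.c_[Q[:,:2],np.ones(len(Q))];co=np.linalg.lstsq(A,Q[:,2],rcond=None)[0];
    g=abs(A@co-Q[:,2])<.003;co=np.linalg.lstsq(A[g],Q[g,2],rcond=None)[0];print("plane z=ax+by+c",co,"inl",g.mean())
for k in models.tip_of("wrist","end_a")[:2]: print("end",k["confidence"],np.round(k["at"]),(C[int(k["at"][1]),int(k["at"][0])]-p)@R)
E
python3 c.py w4
```

```text
11.5 [ 0.5136 -0.2037  0.12  ] [[ 0.23    0.9732  0.003 ]
 [ 0.9732 -0.23   -0.002 ]
 [-0.0013  0.0034 -1.    ]] [-0.0565  0.4577 -1.995 ] 0.05906860068184267 48.8188773393631
n 53478 tool-frame x,y,z pct [[-0.0528 -0.0311 -0.006 ]
 [ 0.0473 -0.0011 -0.0041]
 [ 0.1087  0.0286  0.0004]]
plane z=ax+by+c [-0.0108  0.0015 -0.003 ] inl 0.9377127042896144
end 0.85 [276.   9.] [ 0.1096 -0.001  -0.0039]
```

View pics/w4.png

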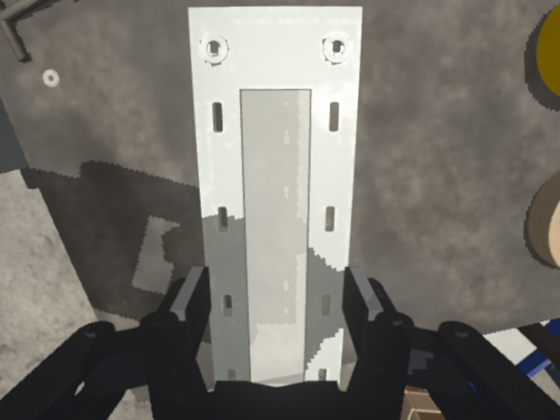

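The frame is firmly held and level, its leading end at (276,9) about 110 mm ahead of the TCP. I'll turn it first, then carry it over the jig.

Call:
jog_arm(plan="0 0 7 0 0 0 255; 0 0 7 0 0 0 255; 0 0 7 0 0 0 255; 0 0 7 0 0 0 255; 0 0 7 0 0 0 255; 0 0 7 0 0 0 255; 0 0 7 0 0 0 255; 0 0 7 0 0 0 255; 0 0 7 0 0 0 255; 0 0 3.5 0 0 0 255")

```text
time_s: 12.48
position: [0.5126, -0.2032, 0.1167]
tool_rot: [[0.985, 0.171, -0.003], [0.171, -0.985, 0.002], [-0.002, -0.002, -1.0]]
ft_force: [-0.1, -0.1, -1.5]
grip_width: 0.0591
gripper_force: 48.8
```

Call:
jog_arm(plan="0 0 0 0.2 -3.5 0 255; 0 0 0 0.2 -3.6 0 255; 0 0 0 0.2 -3.6 0 255; 0 0 0 0.2 -3.6 0 255; 0 0 0 0.2 -3.6 0 255; 0 0 0 0.2 -3.6 0 255; 0 0 0 0.2 -3.6 0 255; 0 0 0 0.2 -3.6 0 255; 0 0 0 0.2 -3.5 0 255; 0 0 0 0.3 -3 0 255")

```text
time_s: 13.32
position: [0.47, 0.1487, 0.117]
tool_rot: [[0.984, 0.178, -0.003], [0.178, -0.984, -0.0], [-0.003, -0.001, -1.0]]
ft_force: [-0.1, 0.1, -0.6]
grip_width: 0.0589
gripper_force: 48.9
```

Call:
jog_arm(plan="0 -4 0 0 0 1.5 255; 0 -4 0 0 0 1.5 255; 0 0 0 0 0 0 255; 0 0 0 0 0 0 255; 0 0 0 0 0 0 255")

```text
time_s: 13.73
position: [0.4702, 0.1462, 0.0882]
tool_rot: [[0.975, 0.177, -0.137], [0.175, -0.984, -0.024], [-0.139, -0.0, -0.99]]
ft_force: [1.2, -0.8, -0.4]
grip_width: 0.0595
gripper_force: 49.0
```

```bash
python3 c.py w5; python3 b.py w5b | grep -E "lip|stop|seat|jig"
```

```text
13.7333 [0.4702 0.1462 0.0882] [[ 0.9748  0.1767 -0.1365]
 [ 0.175  -0.9843 -0.0243]
 [-0.1387 -0.0002 -0.9903]] [ 1.1764 -0.8093 -0.4293] 0.05946543118181241 48.964489102363586
n 53819 tool-frame x,y,z pct [[-0.0528 -0.0297 -0.0059]
 [ 0.0476  0.0004 -0.004 ]
 [ 0.1087  0.0303  0.0005]]
plane z=ax+by+c [-0.0109  0.002  -0.0029] inl 0.9364536687786841
end 0.85 [276.   7.] [0.1267 0.0004 0.0606]
jig 0.95 [279. 153. 215. 306.] med [0.5444 0.1455 0.0099] rect (array([267.1, 182.9]), array([159.9, 681.2]), 82.5) z [0.0083 0.0194]
```

View pics/w5.png

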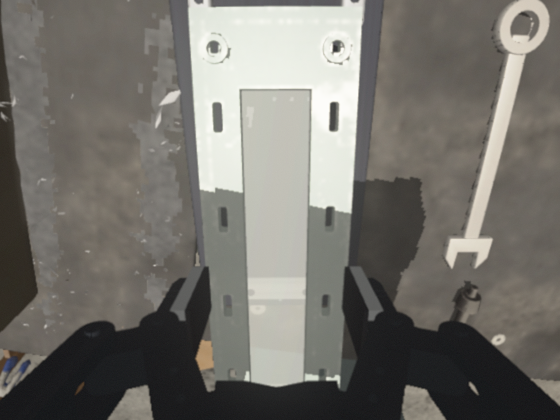

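The frame hides the lip but the base plate's edges show on both sides (columns ~175 and ~380 at the top), and the spanner lies flat on the bench at right. I'll measure the plate's midline against the tool.

```bash
cat > d.py <<'E'
from h import *
np.set_printoptions(precision=4,suppress=True)
s=env.observe();R=s["tool_rot"];p=s["position"]
ux=np.array([R[0,0],R[1,0]]);ux/=np.linalg.norm(ux);uy=np.array([ux[1],-ux[0]])
for cam in ["wrist","side"]:
    im=imaging.get_image(cam);C=cloud(im)
    rel=C[...,:2]-p[:2];X=rel@ux;Y=rel@uy;Z=C[...,2]
    ok=(im["depth"]>0)&(Z>.0065)&(Z<.017)&(abs(Y)<.075)
    L=[]
    for x in np.arange(-.08,.18,.01):
        m=ok&(abs(X-x)<.004)
        if m.sum()>15: L.append((x,*np.percentile(Y[m],[1,99]),m.sum()))
    print(cam);L=np.array(L);print(np.c_[L,(L[:,1]+L[:,2])/2])
    if cam=="side":
        for n,z in [("lip",.025),("stop",.021),("seat",.012)]:
            for k in models.tip_of(cam,n)[:1]:
                q=ray(im,k["at"],z)[:2]-p[:2];print(n,k["confidence"],q@ux,q@uy)
E
python3 d.py
```

```text
wrist
[[  -0.08     -0.0381    0.0385   56.        0.0002]
 [  -0.07     -0.0381    0.0397   39.        0.0008]
 [  -0.04     -0.0549    0.0581  139.        0.0016]
 [  -0.03     -0.0551    0.0578  150.        0.0014]
 [  -0.02     -0.0551    0.0578  174.        0.0013]
 [  -0.01     -0.055     0.0577  302.        0.0013]
 [  -0.       -0.055     0.0575  308.        0.0012]
 [   0.01     -0.0552    0.0575  233.        0.0011]
 [   0.02     -0.0554    0.0578  264.        0.0012]
 [   0.03     -0.0554    0.0575  297.        0.001 ]
 [   0.04     -0.0556    0.0574  339.        0.0009]
 [   0.05     -0.0556    0.0575  419.        0.0009]
 [   0.06     -0.0699    0.0573  637.       -0.0063]
 [   0.07     -0.0651    0.0573  658.       -0.0039]
 [   0.08     -0.0555    0.0572  461.        0.0009]
 [   0.09     -0.0559    0.0573  544.        0.0007]
 [   0.1      -0.0555    0.0575  656.        0.001 ]
 [   0.11     -0.0559    0.057   601.        0.0005]
 [   0.12     -0.055     0.0565 1278.        0.0008]]
side
[[-0.08   -0.054   0.0599 62.      0.0029]
 [-0.07   -0.0499  0.0599 74.      0.0
[... 493 characters left out ...]
72  0.0583 71.      0.0105]
 [ 0.06   -0.0357  0.06   67.      0.0121]
 [ 0.07   -0.0365  0.0583 66.      0.0109]
 [ 0.08   -0.0315  0.0557 66.      0.0121]
 [ 0.09   -0.0306  0.0609 68.      0.0151]
 [ 0.1    -0.0303  0.0595 67.      0.0146]
 [ 0.11   -0.0281  0.0585 59.      0.0152]
 [ 0.12   -0.0309  0.0585 56.      0.0138]
 [ 0.13   -0.0527  0.0576 58.      0.0024]
 [ 0.14   -0.0503  0.0601 50.      0.0049]
 [ 0.15    0.026   0.0585 22.      0.0422]
 [ 0.16    0.0359  0.0591 26.      0.0475]
 [ 0.17   -0.0504  0.0584 25.      0.004 ]]
lip 0.88 0.14070314930788247 0.0024459678603002384
stop 0.61 -0.05631687567663221 -0.005805468461211022
seat 0.95 0.049317600963044314 0.011289000347676026
```

Call:
jog_arm(plan="0 0 -0.3 1.3 0.07 0 255; 0 0 0 0.3 0 2 255; 0 0 0 0.3 0 2 255; 0 0 0 0.15 0 1 255; 0 0 0 0.09 0 0.45 255; 0 0 0 0 0 0 255; 0 0 0 0 0 0 255; 0 0 0 0 0 0 255")

```text
time_s: 15.3
position: [0.4845, 0.1483, 0.0323]
tool_rot: [[0.974, 0.182, -0.135], [0.181, -0.983, -0.025], [-0.138, -0.001, -0.99]]
ft_force: [-0.3, 0.2, -1.3]
grip_width: 0.0595
gripper_force: 49.0
```

```bash
python3 d.py; python3 - <<'E'
from h import *
s=env.observe();print(s["time_s"],s["position"],s["tool_rot"],s["ft_force"])
im=imaging.get_image("side");cv2.imwrite("pics/s2.png",cv2.resize(im["pixels"][130:230,190:330,::-1],None,fx=5,fy=5,interpolation=cv2.INTER_CUBIC))
E
```

```text
wrist
[[  -0.08     -0.0482    0.0488  348.        0.0003]
 [  -0.07     -0.0474    0.0486  252.        0.0006]
 [  -0.06     -0.0448    0.0457   75.        0.0005]
 [  -0.03     -0.0276    0.029   124.        0.0007]
 [  -0.02     -0.0698    0.0571   21.       -0.0064]
 [  -0.01     -0.0556    0.0568  565.        0.0006]
 [  -0.       -0.0556    0.0566  968.        0.0005]
 [   0.01     -0.0555    0.0566 1078.        0.0006]
 [   0.02     -0.0555    0.0564 1350.        0.0005]
 [   0.03     -0.0554    0.0565 1285.        0.0005]
 [   0.04     -0.0703    0.0568 1432.       -0.0067]
 [   0.05     -0.0689    0.0568 1595.       -0.0061]
 [   0.06     -0.0624    0.0564 1922.       -0.003 ]
 [   0.07     -0.0555    0.0564 2104.        0.0004]
 [   0.08     -0.0553    0.0565 2079.        0.0006]
 [   0.09     -0.0555    0.0565 2069.        0.0005]
 [   0.1      -0.0557    0.0566 1179.        0.0004]
 [   0.11     -0.0556    0.0565 2367.        0.0005]]
side
[[-0.08    0.0034  0.0596 30.      0.0315]
 [-0.07    0.0103  0.058  32.      0.0342]
 [-0.06    0.0054  0.0612 44.      0.0333]
 [-0.
[... 587 characters left out ...]
  0.003 ]
 [ 0.09   -0.0537  0.0594 35.      0.0029]
 [ 0.11   -0.0541  0.0604 19.      0.0032]
 [ 0.12   -0.0523  0.0584 67.      0.0031]
 [ 0.13    0.0268  0.0578 24.      0.0423]
 [ 0.14    0.0286  0.0591 20.      0.0439]
 [ 0.15    0.0364  0.0609 20.      0.0486]
 [ 0.16   -0.0519  0.059  51.      0.0036]]
lip 0.59 0.11721298519354531 0.0019108887123392858
stop 0.89 -0.06485286679268461 -0.007569883892451053
seat 0.74 0.035120127225753715 0.009554858763780791
15.55 [0.48413716 0.14825497 0.03182295] [[ 9.73778952e-01  1.82169187e-01 -1.36267901e-01]
 [ 1.80503148e-01 -9.83266984e-01 -2.45896569e-02]
 [-1.38467206e-01 -6.51894640e-04 -9.90366805e-01]] [ 0.25177021  0.61886941 -1.24201263]
```

View pics/s2.png

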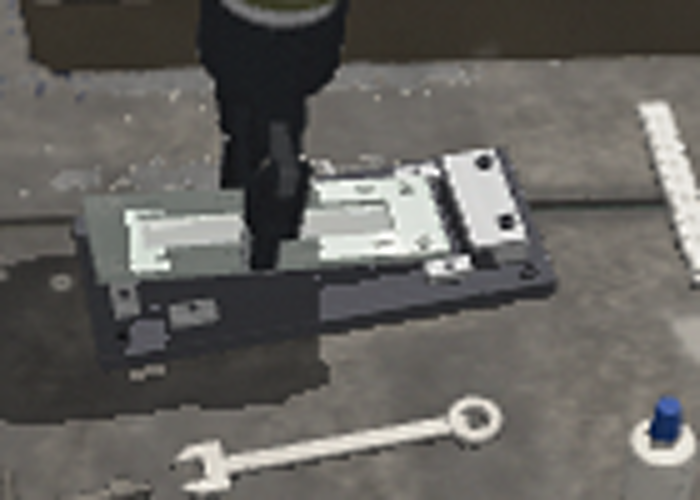

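The crop shows the nose of the frame (430,215) a little short of the lip (465,200) and between the guide blocks, with its trailing end raised over the stop. The spanner is flat at (340,440). I'll feel for the floor.

Call:
jog_arm(plan="0 0 0 0.03 0 0.2 255; 0 0 0 0.01 0 0.1 255; 0 0 0 0 0 0 255; 0 0 0 0 0 0 255")

```text
time_s: 15.93
position: [0.4839, 0.1482, 0.0283]
tool_rot: [[0.974, 0.182, -0.137], [0.181, -0.983, -0.025], [-0.139, -0.001, -0.99]]
ft_force: [-0.1, 0.7, -1.5]
grip_width: 0.0593
gripper_force: 49.0
```

Call:
jog_arm(plan="0 0 0 0.01 0 0.1 255; 0 0 0 0 0 0 255; 0 0 0 0 0 0 255")

```text
time_s: 16.18
position: [0.4839, 0.1482, 0.0273]
tool_rot: [[0.974, 0.182, -0.137], [0.18, -0.983, -0.025], [-0.139, -0.001, -0.99]]
ft_force: [0.3, 0.5, -0.2]
grip_width: 0.0597
gripper_force: 49.0
```

Call:
jog_arm(plan="0 0 0 0.01 0 0.1 255; 0 0 0 0 0 0 255; 0 0 0 0 0 0 255")

```text
time_s: 16.43
position: [0.4839, 0.1482, 0.0264]
tool_rot: [[0.974, 0.182, -0.137], [0.181, -0.983, -0.025], [-0.139, -0.001, -0.99]]
ft_force: [0.3, 0.7, -0.0]
grip_width: 0.0591
gripper_force: 49.0
```

Call:
jog_arm(plan="0 0 0 -0.01 0 -0.1 255; 0 0 0 0.5 0 -0.07 255; 0 0 0 0.5 0 -0.07 255; 0 0 0 0.4 0 -0.06 255; 0 0 0 0 0 0 255; 0 0 0 0 0 0 255")

```text
time_s: 16.93
position: [0.4981, 0.1508, 0.0273]
tool_rot: [[0.974, 0.182, -0.137], [0.181, -0.983, -0.025], [-0.139, -0.001, -0.99]]
ft_force: [0.4, -0.4, -1.0]
grip_width: 0.0591
gripper_force: 49.0
```

Call:
jog_arm(plan="0 0 0 0.3 0 -0.04 255; 0 0 0 0.3 0 -0.04 255; 0 0 0 0 0 0 255; 0 0 0 0 0 0 255")

```text
time_s: 17.27
position: [0.5039, 0.1519, 0.0274]
tool_rot: [[0.974, 0.182, -0.137], [0.181, -0.983, -0.025], [-0.139, -0.001, -0.99]]
ft_force: [0.3, -0.7, -1.1]
grip_width: 0.0591
gripper_force: 49.0
```

Call:
jog_arm(plan="0 0 0 0.2 0 -0.03 255; 0 0 0 0 0 0 255; 0 0 0 0 0 0 255")

```text
time_s: 17.52
position: [0.5058, 0.1523, 0.0274]
tool_rot: [[0.974, 0.182, -0.137], [0.18, -0.983, -0.025], [-0.139, -0.001, -0.99]]
ft_force: [-0.0, 0.0, -1.0]
grip_width: 0.0586
gripper_force: 49.0
```

Call:
jog_arm(plan="0 0 0 0.1 0 -0.01 255; 0 0 0 0 0 0 255; 0 0 0 0 0 0 255")

```text
time_s: 17.77
position: [0.5068, 0.1525, 0.0274]
tool_rot: [[0.974, 0.182, -0.137], [0.18, -0.983, -0.025], [-0.139, -0.001, -0.99]]
ft_force: [0.7, -0.9, -0.9]
grip_width: 0.0589
gripper_force: 49.0
```

```bash
python3 - <<'E'
from h import *
im=imaging.get_image("side");cv2.imwrite("pics/s3.png",cv2.resize(im["pixels"][130:230,190:330,::-1],None,fx=5,fy=5,interpolation=cv2.INTER_CUBIC))
E
```

```text
(no output)
```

View pics/s3.png

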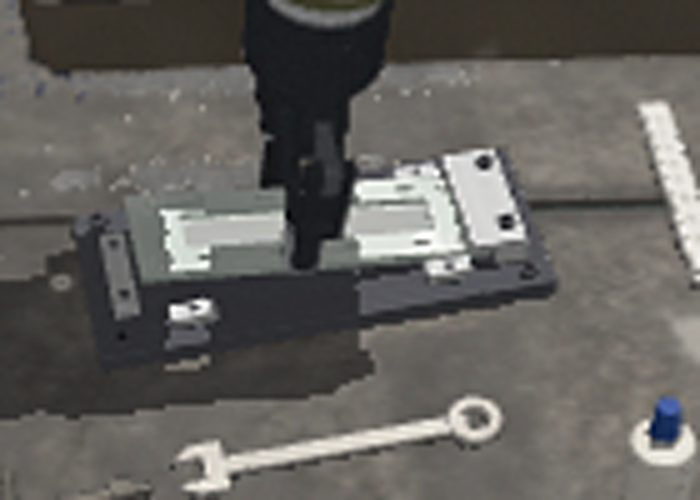

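The nose is now under the lip (465,215) and the trailing end at (145,240) is inside the stop. I'll feel for the back wall.

Call:
jog_arm(plan="0 0 0 0.1 0 -0.01 255; 0 0 0 0 0 0 255; 0 0 0 0 0 0 255")

```text
time_s: 18.07
position: [0.5078, 0.1526, 0.0273]
tool_rot: [[0.974, 0.182, -0.137], [0.18, -0.983, -0.025], [-0.139, -0.001, -0.99]]
ft_force: [0.0, -0.1, -0.4]
grip_width: 0.0589
gripper_force: 49.0
```

Call:
jog_arm(plan="0 0 0 0.1 0 -0.01 255; 0 0 0 0 0 0 255; 0 0 0 0 0 0 255")

```text
time_s: 18.32
position: [0.5086, 0.1528, 0.0272]
tool_rot: [[0.974, 0.182, -0.137], [0.181, -0.983, -0.025], [-0.14, -0.001, -0.99]]
ft_force: [-1.4, -0.6, -1.3]
grip_width: 0.0591
gripper_force: 49.0
```

Call:
jog_arm(plan="0 1.6 0 -0.09 0 0.28 255; 0 1.6 0 0.03 0 0.28 255; 0 1.6 0 0.03 0 0.28 255; 0 0 0 0 0 0 255; 0 0 0 0 0 0 255")

```text
time_s: 18.73
position: [0.5075, 0.1526, 0.0191]
tool_rot: [[0.982, 0.182, -0.056], [0.182, -0.983, -0.01], [-0.057, -0.001, -0.998]]
ft_force: [0.2, 0.2, -0.1]
grip_width: 0.0594
gripper_force: 49.0
```

Call:
jog_arm(plan="0 1.6 0 0.02 0 0.28 255; 0 1.5 0 0.01 0 0.28 255; 0 0 0 0 0 0 255; 0 0 0 0 0 0 255; 0 0 0 0 0 0 255")

```text
time_s: 19.15
position: [0.5081, 0.1526, 0.0137]
tool_rot: [[0.983, 0.182, -0.002], [0.182, -0.983, 0.0], [-0.002, -0.001, -1.0]]
ft_force: [-0.5, -0.3, -0.2]
grip_width: 0.0594
gripper_force: 49.0
```

Call:
jog_arm(plan="0 0 0 -0.08 0 0.08 255; 0 0 0 0 0 0 255; 0 0 0 0 0 0 255")

```text
time_s: 19.4
position: [0.5069, 0.1525, 0.0126]
tool_rot: [[0.983, 0.182, -0.002], [0.182, -0.983, 0.0], [-0.002, -0.001, -1.0]]
ft_force: [0.4, 0.8, -1.2]
grip_width: 0.0591
gripper_force: 49.0
```

Call:
jog_arm(plan="0 0 0 0 0 0.08 255; 0 0 0 0 0 0 255; 0 0 0 0 0 0 255")

```text
time_s: 19.65
position: [0.507, 0.1525, 0.012]
tool_rot: [[0.983, 0.182, -0.001], [0.182, -0.983, 0.0], [-0.001, -0.001, -1.0]]
ft_force: [-1.1, 0.3, 2.7]
grip_width: 0.0591
gripper_force: 49.7
```

Floor contact. I'll release slowly and rise.

Call:
jog_arm(plan="0 0 0 0 0 0 60; 0 0 0 0 0 0 30; 0 0 0 0 0 0 0; 0 0 0 0 0 0 0; 0 0 0 0 0 0 0; 0 0 0 0 0 -0.5 0; 0 0 0 0 0 -2 0; 0 0 0 0 0 -4 0; 0 0 0 0 0 -4 0; 0 0 0 0 0 -4 0")

```text
time_s: 20.48
position: [0.5066, 0.1524, 0.1588]
tool_rot: [[0.983, 0.182, -0.002], [0.182, -0.983, 0.0], [-0.002, -0.001, -1.0]]
ft_force: [0.3, -0.6, 0.0]
grip_width: 0.0854
gripper_force: 0.0
```

Call:
jog_arm(plan="0 0 0 -0.5 0 -4 0; 0 0 0 -2 0 0 0; 0 0 0 0 0 0 0; 0 0 0 0 0 0 0")

```text
time_s: 20.82
position: [0.482, 0.1478, 0.1972]
tool_rot: [[0.983, 0.182, -0.001], [0.182, -0.983, 0.0], [-0.001, -0.001, -1.0]]
ft_force: [0.0, 0.2, -0.9]
grip_width: 0.0856
gripper_force: 0.0
```

```bash
cat > e.py <<'E'
from h import *
np.set_printoptions(precision=4,suppress=True)
a=np.radians(10.45);c=np.array([.5165,.1542]);ux=np.array([np.cos(a),np.sin(a)]);uy=np.array([-ux[1],ux[0]])
for cam in ["wrist","side"]:
    im=imaging.get_image(cam);C=cloud(im)
    if cam=="wrist": save(im,"w6")
    for n in ["frame","spanner"]:
        for k in models.outline_of(cam,n)[:1]:
            m=cv2.erode(k["region"].astype(np.uint8),np.ones((3,3)))>0;P=C[m&(im["depth"]>0)]
            X=(P[:,:2]-c)@ux;Y=(P[:,:2]-c)@uy;print(cam,n,round(k["confidence"],2),k["bbox"],"x",np.percentile(X,[1,99]),"y",np.percentile(Y,[1,99]))
            if n=="frame":
                g=(abs(P[:,2]-np.median(P[:,2]))<.003);co=np.linalg.lstsq(np.c_[X,Y,0*X+1][g],P[g,2],rcond=None)[0];print("plane",co)
                for x in (-.09,-.045,0,.045,.08): 
                    q=abs(X-x)<.006; print(x,q.sum(),[np.round(np.median(P[q&(Y*t>.016)&(abs(Y)<.03),2]),4) for t in (-1,1)])
            else: print("z",np.percentile(P[:,2],[1,50,99]),rect(P))
    for n,z in [("lip",.025),("stop",.021)]:
        for k in models.tip_of(cam,n)[:1]:
            q=ray(im,k["at"],z)[:2]-c;print(n,round(k["confidence"],2),np.round(k["at"]),q@ux,q@uy)
    # plate height reference
    r=C[...,:2]-c;X=r@ux;Y=r@uy;m=(abs(X)<.05)&(abs(Y)>.040)&(abs(Y)<.053)&(im["depth"]>0);print("plate z",np.median(C[m][:,2]))
E
python3 e.py
```

```text
wrist frame 0.62 [274.6, 149.9, 73.1, 205.2] x [-0.0958  0.0855] y [-0.0297  0.0291]
plane [-0.0003  0.0003  0.0162]
-0.09 650 [np.float64(0.0169), np.float64(0.0168)]
-0.045 736 [np.float64(0.0168), np.float64(0.0166)]
0 828 [np.float64(0.017), np.float64(0.017)]
0.045 935 [np.float64(0.0168), np.float64(0.0169)]
0.08 1008 [np.float64(0.0171), np.float64(0.017)]
wrist spanner 0.6 [419.5, 153.2, 46.7, 182.5] x [-0.0906  0.0758] y [-0.1531 -0.1248]
z [-0.0017  0.0043  0.0064] (array([533. ,  15.7]), array([171.7,  30.7]), 10.5)
lip 0.79 [275.  50.] 0.08624951767600288 0.000558461476661454
stop 0.64 [277. 254.] -0.10092343383569077 -0.001191875203737234
plate z 0.23601287478247357
side frame 0.9 [252.4, 179.6, 67.9, 27.7] x [-0.0943  0.085 ] y [-0.0324  0.0262]
plane [-0.0025 -0.0151  0.017 ]
-0.09 60 [np.float64(0.0179), np.float64(0.0189)]
-0.045 60 [np.float64(0.0185), np.float64(0.0175)]
0 60 [np.float64(0.0187), np.float64(0.0173)]
0.045 60 [np.float64(0.0188), np.float64(0.0177)]
0.08 56 [np.float64(0.0192), np.float64(0.0177)]
side spanner 0.61 [260.1, 218.8, 66.1, 20.7] x [-0.0884  0.0722] y [-0.1552 -0.1299]
z [0.0016 0.0056 0.0097] (array([532.9,  14.1]), array([164. ,  28.3]), 11.8)
lip 0.81 [280. 171.] 0.08778964415892102 -3.099003562947777e-05
stop 0.61 [215. 183.] -0.10318813611818302 -0.00274814853544955
plate z 0.2387333912080155
```

View pics/w6.png

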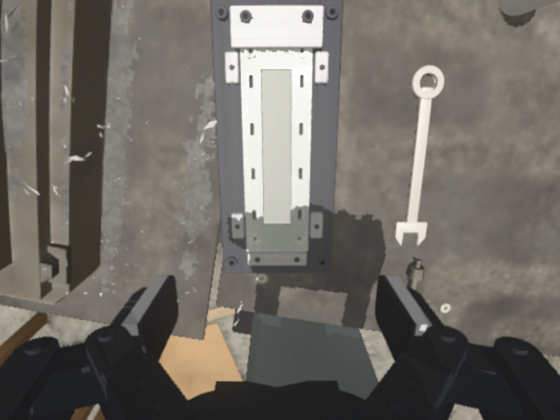

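The wrist view shows the frame flat in the nest between all four guide blocks. Its far end is under the lip (275,50), its near end is inside the stop (277,255), and the measured slope is 0. The spanner lies flat at (420,155), clear of the chuck key.

```bash
python3 -c "
from rig import job;print(job.close_job())"
```

```text
the job is handed in; nothing more can be done
None
```

The job is handed in at about 21 s of the 58 s allowed: the spanner lies flat on the bench, the frame measures flat and home in the jig under the lip, and I did not touch the four bystanders.

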